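# Sort the ring blanks and hold the loupe boom out over them

## Task

Sort the three loose pieces on the goldsmith's bench: both brass rings into the white tray, the steel punch into the blue tray. Then pinch the head of the loupe boom so that its orange lock button is squeezed in, pull the boom out until its yellow pointer stands over the red mark on the ruler, and finish while still holding it there (a spring pulls it back if you let go). Leave the jar, the calliper and the pliers alone.

Things in the scene. Friction and masses are not known exactly. Their poses are not given: they have to be found in the camera images.
- boom: Fixed stand of the telescoping loupe boom. Origin on the bench straight below the centre of the black head when the boom is fully in. The boom extends level along this frame's -y. Stand and dark tube (24 mm diameter, axis 125 mm high) lie to +y from 22 mm on. White ruler (22 mm wide, ticks each 10 mm, top 98 mm high) runs along y at x = +34 mm to y = -255 mm, ending in a thin foot
- loupe_head (a point): Middle of the gripping part of the boom's black head, 145 mm high. The head is a block 30 x 30 mm, 110 to 170 mm above the bench, with the orange lock button on its +x face. Grip from above, fingers closing along boom x, one on the button, the other on the opposite face. Lens rod and pointer leave the head below 118 mm: keep fingertips above. Axes as boom
- slide (a joint): How far the boom is drawn out, m: 0 fully in (where it starts, locked), up to 0.205. Locked unless the orange button is squeezed in; a spring pulls it back in with about 3 N at 0 to 4.5 N at full reach
- lock (a joint): Travel of the orange lock button, m: 0 out (locked), 0.006 in (free from 0.005 on); fully in takes about 7 N, and it springs out when let go. It is 22 mm wide, 36 mm high, centred on the +x face of the head at 145 mm height and 8 mm proud: head and button are 38 mm across, 32 mm when squeezed in
- pointer (a point): Tip of the yellow pointer on the boom's head (3 mm thick), over the ruler's middle line, 110 mm high; 34 mm (boom x) and -30 mm (boom y) from the middle of the head, and moves with it. Axes as boom
- lens (a point): Middle of the round loupe lens (88 mm across with its rim, 114 mm high), carried by the boom's head 115 mm to its -x side
- mark: Red mark on the ruler, 24 mm across the ruler and 8 mm along it, 4 mm high; origin at the centre of its underside, 98 mm above the bench. Same axes as boom. It marks the boom setting at which the lens is centred over the white tray; the boom has to come out 140 to 190 mm
- ring_tray: White open tray, fixed, 120 x 120 mm outside, 30 mm high, walls and floor about 4 mm; origin at the centre of its underside. Axes as boom
- punch_tray: Blue open tray, fixed, 110 mm (its x) by 150 mm (its y) outside, 35 mm high, walls and floor about 4 mm; origin at the centre of its underside
- ring_a: Brass ring lying flat, 28 mm outside and 19 mm inside diameter, 11 mm high, about 35 g; origin at the centre of its underside
- ring_b: A second brass ring, the same as ring_a
- punch: Steel punch lying on the bench: square bar 12 x 12 mm, 70 mm long along its x axis, with a tapered point 14 mm longer at the +x end, about 80 g; origin at the centre of the bar's underside
- jar: Bystander: glass jar with steel cap, 60 mm diameter, 75 mm high, origin at the centre of its underside
- calliper: Bystander: flat steel calliper, 190 mm long along its y axis, jaws reaching 50 mm to its -x side, at most 8 mm high, origin at the middle of its bar's underside
- pliers: Bystander: pliers with blue handles lying flat, jaws 50 mm to its -x, handles 106 mm to its +x, 56 mm wide, 12 mm high, origin below the rivet

How it is judged:
By the outcome, as a careful person would: the job done as asked, in the order asked, and still so for the second after the job is handed in, while the arm keeps its last pose, push and grip.
It also fails if it takes over 70 s, if anything falls off the work surface, if the arm or the gripper's body presses on something with over 40 N, if the wrist force passes 120 N, or if a joint passes its speed limit or range.

## Robot

A 6-joint arm with a two-finger parallel gripper is mounted at the origin on the work surface. World frame = base frame: x ahead of the robot, y to its left, z up, the work surface at z = 0. Lengths are in m, angles in rad, forces in N, time in s.
With the tool pointing down it reaches from about 0.375 to 0.975 m from the base axis. Payload 3.8 kg.
Tool frame: the origin (TCP) lies on the centre line of the jaws, within the pads' length; the fingertips stand 14 mm ahead of it and the grasp point (between the pads) lies 5 mm behind it; z points along the fingers, y is the line along which they close (so a half turn about z gives the same grasp; the last joint's range is limited). The gripper opens to 85 mm and grips with 20 to 120 N. Pads are 22 mm wide; open, the fingers measure 114 mm over their backs; the gripper's body (76 mm by 85 mm) begins 54 mm behind the grasp point. The pads swing forward as they close: fully open they stand 13 mm farther back than shut.
Start: joints at [-1.348, 0.264, 1.604, -0, 1.274, -0.037], TCP at [0.173, -0.652, 0.245] pointing down, gripper open.
Joint ranges: [-2.63, 2.63], [-0.94, 2.18], [0.31, 2.57], [-1.31, 4.45], [0, 2.66], [-2.55, 2.55]. Speed limits (rad/s): [2.57, 2.57, 3.14, 3.14, 3.14, 3.14].

## Interface

Orientations are given as a unit quaternion [w, x, y, z].
In Python, from cell import monitor, vision, job gives the robot as it stands. The module is installed in compiled form; this text tells all that it offers.
- The arm moves only by the tool carry_out, never from a script. Its argument "targets" is a list of rows, each an object with "linear": the shift along the world's x, y, z in mm, a list of three; "delta_rot": the turn, a rotation vector about the world's x, y, z in rad, a list of three; "hand": the closure, from -1 (fully open) to 1 (shut). A call has 1 to 5 rows; each row is the pose to reach, as a shift and turn from the pose commanded when the call began; what a row does not reach only later rows make up. A row lasts 1/8 s, in which the tool goes at most 62.5 mm and 10.7 degrees, less where a joint would pass 70% of its speed; a pose out of reach is approached as far as the arm can. A call with a gripper value outside its range is refused whole. The fingers move at their own pace and stop on an object; "newtons" is the grip in N (left out, the last holds). Time passes only in rows, so rows that repeat a pose let the fingers close. It gives the time, the measured TCP pose, the force, the opening and the grip force at its end, in the units of the state.
- monitor.get_obs(): the state, without advancing time (a new reading comes with each control period).
- vision.camera(name): name is "side" or "top"; returns a dict with "img" (400x640x3 uint8, red, green, blue), "range_z" (400x640 float32, m along the optical axis (not along the pixel's ray), 0 where there is no reading), "mtx" (3x3 intrinsics, pixels), "position" and "orientation" of the camera in the world. Camera axes: x right, y down, z forward; pixel columns grow to the right and rows downward; lengths in m; the calibration is good to about 2 mm. A picture is of the moment at which its call begins.
- job.hand_in(): hands the job in; it is judged then, once.
The state is a dict: "clock": time; "joint_pos": joint angles; "joint_vel": joint speeds; "joint_torque": joint torques, N m; "eef_pos": TCP position; "tool_rot": TCP orientation; "force": force on the tool from outside, world axes, zero at the start; "ft_torque": the same for the moment, N m; "opening": finger opening in m; "grip_force": force on a finger pad.
Only numpy, scipy, OpenCV 4.12 (cv2) and the standard library are available. Lean on these libraries where they do the work, as an engineer would, in place of code of your own. Each camera call takes 0.05 s, during which the arm holds its last target. There are 200 camera calls.

## Working session

There is one attempt and no reset: what is moved stays moved. The work goes in short steps, Python scripts to look and compute and a tool call to move; the robot and the scene stay as the last step left them, time stands still between calls to the robot, and variables do not carry over. Pictures are saved under pics/ and viewed, at most 10 in all, crops included, and the job is handed in when it is done.

Besides the shell and the picture viewer there is one more tool, called after "Request:" by a JSON object that holds its "op" and its "data". carry_out: Moves the arm, as the interface text tells. Its arguments: {"type":"object","properties":{"targets":{"type":"array","items":{"type":"object","properties":{"linear":{"type":"array","items":{"type":"number"}},"delta_rot":{"type":"array","items":{"type":"number"}},"hand":{"type":"number"}}}},"newtons":{"type":"number"}},"required":["targets"]}

```bash
mkdir -p pics
python3 - <<'E'
from cell import monitor, vision
import cv2, numpy as np
print(monitor.get_obs())
for n in ("top","side"):
    c=vision.camera(n); cv2.imwrite(f"pics/{n}0.png",c["img"][:,:,::-1]); np.savez(f"{n}0.npz",**c)
    print(n,c["mtx"],c["position"],c["orientation"])
E
```

```text
{'clock': 0.0, 'joint_pos': array([-1.34787957e+00,  2.64707360e-01,  1.60537098e+00, -2.09108117e-06,
        1.27369071e+00, -3.69027281e-02]), 'joint_vel': array([ 7.63799272e-05,  7.24073894e-04, -3.59460026e-04,  4.97181159e-04,
       -8.52343683e-04,  1.41732302e-03]), 'joint_torque': array([-1.74191664e-03, -5.15118778e+01, -3.67311609e+01, -2.17918214e-04,
        1.30705704e-02,  3.83041780e-06]), 'eef_pos': array([ 0.17325372, -0.65166769,  0.24399447]), 'tool_rot': array([-1.08340248e-03,  9.91572963e-01,  1.29544872e-01, -1.02059321e-04]), 'force': array([-0.03631957, -0.89711607, -0.21521404]), 'ft_torque': array([-0.00984914,  0.01379823, -0.01333106]), 'grip_force': 0.0, 'opening': 0.08554454687393208}
top [[472.06573631   0.         318.23953809]
 [  0.         472.06573631 199.57661793]
 [  0.           0.           1.        ]] [0.41117924 0.05454726 1.31306031] [ 0.05461157 -0.69554498  0.71395777 -0.05915287]
side [[381.943558     0.         324.23091059]
 [  0.         381.943558   193.46835101]
 [  0.           0.           1.        ]] [ 0.36409165 -0.62749555  0.75209298] [-0.39660216  0.9035     -0.14516905  0.07294126]
```

View pics/top0.png

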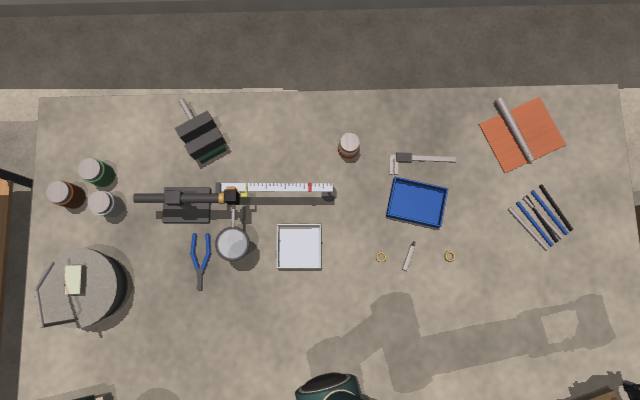

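View pics/side0.png

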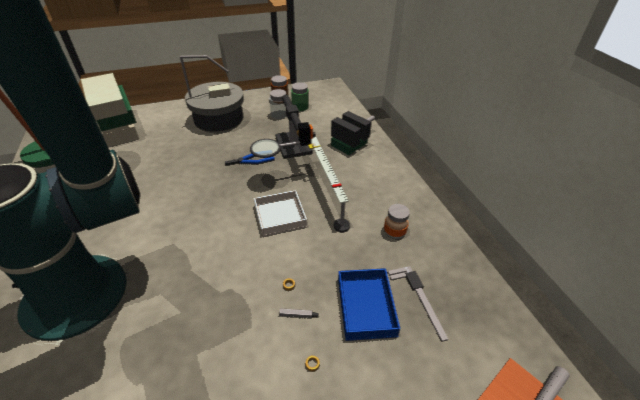

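The top view shows the rings at (381,257) and (449,256), the punch at (408,256) and the blue tray at (417,203). The white tray is at (299,247), the boom head at about (232,196), the red mark at (310,187) and the lens at (232,244). In the side view the rings are at (289,284) and (312,363), the punch at (299,314), the mark at (337,185) and the orange button near (312,130). Next I'll measure by colour masks in both views.

```bash
cat > h.py <<'E'
import numpy as np, cv2
from scipy.spatial.transform import Rotation as R
def load(f): return dict(np.load(f))
def rot(c): q=c["orientation"]; return R.from_quat([q[1],q[2],q[3],q[0]]).as_matrix()
def ray(c,uv):
    d=rot(c)@np.linalg.inv(c["mtx"])@np.array([uv[0],uv[1],1.]); return c["position"],d
def plane(c,uv,z):
    p,d=ray(c,uv); return p+d*(z-p[2])/d[2]
def tri(c1,u1,c2,u2):
    p,d=ray(c1,u1); q,e=ray(c2,u2)
    s=np.linalg.lstsq(np.c_[d,-e],q-p,rcond=None)[0]
    a,b=p+s[0]*d,q+s[1]*e; return (a+b)/2,np.linalg.norm(a-b)
def proj(c,P):
    v=c["mtx"]@(rot(c).T@(np.asarray(P)-c["position"])); return v[:2]/v[2]
def mask(c,lo,hi,box):
    h=cv2.cvtColor(c["img"],cv2.COLOR_RGB2HSV); m=cv2.inRange(h,np.array(lo),np.array(hi))
    k=np.zeros_like(m); x0,y0,x1,y1=box; k[y0:y1,x0:x1]=255; return m&k
def blobs(m,amin=6):
    n,l,s,ce=cv2.connectedComponentsWithStats(m)
    return [(s[i,4],ce[i].round(2),(l==i)) for i in np.argsort(-s[:,4]) if i and s[i,4]>=amin] if n>1 else []
def rect(m):
    return cv2.minAreaRect(np.argwhere(m)[:,::-1].astype(np.float32))
E
python3 - <<'E'
from h import *
T=load("top0.npz");S=load("side0.npz")
def sh(n,c,lo,hi,box):
    print(n)
    for a,ce,m in [b for b in blobs(mask(c,lo,hi,box)) if b[0]!=0][:4]:
        ct=rect(m); print("  ",a,ce,"rect",np.round(ct[0],1),np.round(ct[1],1),round(ct[2],1))
sh("ringsT",T,(15,100,60),(35,255,255),(365,235,470,275))
sh("ringsS",S,(12,100,60),(35,255,255),(270,270,330,380))
sh("blueT",T,(100,150,40),(125,255,255),(370,165,460,240))
sh("blueS",S,(100,150,40),(125,255,255),(325,255,410,350))
sh("markT",T,(0,150,80),(8,255,255),(290,170,330,200))
sh("markS",S,(0,150,60),(8,255,255),(310,160,360,215))
sh("yelT",T,(23,130,80),(35,255,255),(205,165,260,215))
sh("yelS",S,(23,130,80),(35,255,255),(280,110,340,170))
sh("oraT",T,(5,150,80),(20,255,255),(205,165,260,215))
sh("oraS",S,(5,150,80),(20,255,255),(280,110,340,170))
sh("whiteT",T,(0,0,170),(179,40,255),(270,215,330,280))
a=T["img"][165:285,190:480]; b=S["img"][100:380,230:430]
cv2.imwrite("pics/ct.png",cv2.resize(a,(797,330),interpolation=cv2.INTER_CUBIC)[:,:,::-1])
cv2.imwrite("pics/cs.png",cv2.resize(b,None,fx=2.1,fy=2.1,interpolation=cv2.INTER_CUBIC)[:,:,::-1])
E
```

```text
ringsT
   53 [449.42 255.64] rect [449.5 255.5] [9. 9.] 90.0
   50 [380.46 256.64] rect [380.5 256.5] [9. 9.] 90.0
ringsS
   138 [312.11 362.97] rect [312. 363.] [14.1 15.6] 45.0
   103 [288.43 283.9 ] rect [288.5 284. ] [12. 11.] 90.0
blueT
   2200 [416.56 201.96] rect [416.6 201.9] [55.6 40.1] 12.5
blueS
   3534 [367.02 304.5 ] rect [368.5 303.4] [71.6 54.7] 82.9
markT
   16 [309.5 186.5] rect [309.5 186.5] [7. 1.] 90.0
markS
   20 [335.95 184.95] rect [336. 185.] [2. 8.] 90.0
yelT
   14 [242.5  194.29] rect [242.5 194. ] [2. 5.] 90.0
yelS
   25 [311.2  145.92] rect [312. 146.] [8. 4.] -0.0
oraT
   15 [230.73 188.47] rect [230.5 188.5] [1. 7.] 90.0
oraS
   11 [310.64 126.91] rect [310.3 126.8] [4.2 2.1] 45.0
whiteT
   1686 [299.07 247.92] rect [298.  246.5] [41. 44.] 90.0
   44 [298.5 224. ] rect [298.5 224. ] [43.  0.] 180.0
   32 [326.16 267.84] rect [327.3 267.7] [8.6 6.9] 56.3
   26 [327.73 252.04] rect [327. 252.] [10.  4.] 90.0
```

View pics/ct.png

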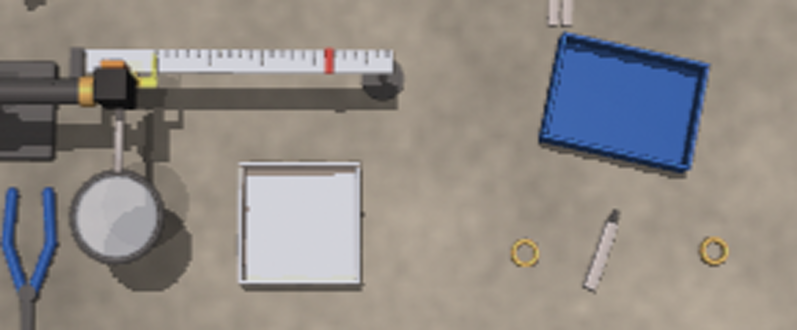

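View pics/cs.png

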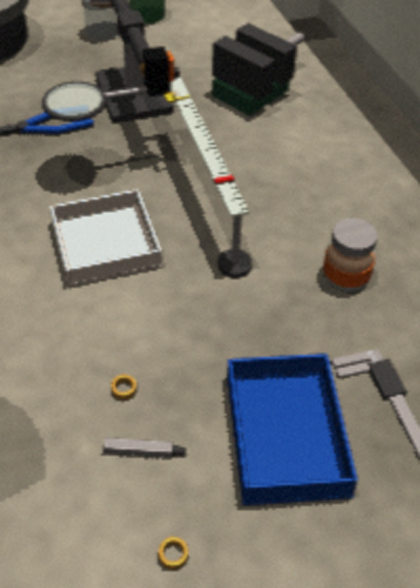

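Run:
```python
from h import *
np.set_printoptions(precision=4,suppress=True)
T=load("top0.npz");S=load("side0.npz")
def cloud(c):
    v,u=np.mgrid[:400,:640]; z=c["range_z"]; K=c["mtx"]
    P=np.stack([(u-K[0,2])/K[0,0]*z,(v-K[1,2])/K[1,1]*z,z],-1)@rot(c).T+c["position"]; P[z==0]=np.nan; return P
CT,CS=cloud(T),cloud(S)
def pr(n,ut,us): print(n,*tri(T,ut,S,us),"depthT",CT[int(round(ut[1])),int(round(ut[0]))])
pr("ring1",(380.5,256.5),(288.5,284)); pr("ring2",(449.5,255.5),(312,363))
pr("mark",(309.5,187),(336,185)); pr("blue",(416.6,201.9),(368.5,303.4))
for u in ((380.5,256.5),(449.5,255.5)): print("ring plane .0055",plane(T,u,.011))
for u in ((288.5,284),(312,363)): print("  side",plane(S,u,.011))
# punch
m=mask(T,(0,0,125),(179,60,255),(398,236,420,274)); h=cv2.cvtColor(T["img"],cv2.COLOR_RGB2HSV)
for nm,c,C,box in (("T",T,CT,(395,236,422,276)),("S",S,CS,(272,303,325,326))):
    x0,y0,x1,y1=box; Z=C[...,2]; k=np.zeros(Z.shape,bool);k[y0:y1,x0:x1]=(Z[y0:y1,x0:x1]>.006)&(Z[y0:y1,x0:x1]<.03)
    P=C[k]; print("punch",nm,len(P),np.median(P[:,2]),P[:,:2].mean(0)); r=cv2.minAreaRect((P[:,:2]*1000).astype(np.float32)); print(r)
# ring depth
for nm,C,bx in (("T",CT,[(372,248,390,266),(441,247,458,264)]),("S",CS,[(280,276,298,293),(302,353,322,374)])):
    for x0,y0,x1,y1 in bx:
        P=C[y0:y1,x0:x1].reshape(-1,3);P=P[(P[:,2]>.006)&(P[:,2]<.03)]; print("ring",nm,len(P),np.median(P[:,2]) if len(P) else 0,(P.min(0)+P.max(0))/2 if len(P) else 0)
# head top, ruler, trays from depth
def sel(C,box,z0,z1,n):
    x0,y0,x1,y1=box;P=C[y0:y1,x0:x1].reshape(-1,3);P=P[(P[:,2]>z0)&(P[:,2]<z1)]
    r=cv2.minAreaRect((P[:,:2]*1000).astype(np.float32)); print(n,len(P),"z",np.median(P[:,2]),np.round(r[0],1),np.round(r[1],1),round(r[2],2)); return P
for nm,C,b in (("T",CT,(205,170,260,215)),("S",CS,(285,110,335,160))):
    sel(C,b,.160,.18,"head "+nm)
sel(CT,(215,175,345,200),.088,.104,"rulerT");sel(CS,(300,130,360,215),.088,.104,"rulerS")
sel(CT,(265,215,335,280),.02,.04,"whiteT");sel(CS,(245,185,315,240),.02,.04,"whiteS")
sel(CT,(375,165,460,240),.024,.045,"blueT");sel(CS,(325,255,410,350),.024,.045,"blueS")
sel(CT,(210,222,252,265),.1,.125,"lensT")
print("bench z",np.nanmedian(CT[280:300,200:290,2]),np.nanmedian(CS[230:260,180:240,2]))
print("trayfloor white z",np.nanmedian(CT[240:255,290:308,2]), "blue",np.nanmedian(CT[195:210,405:425,2]))
```

```text
ring1 [ 0.4605 -0.1241  0.0042] 0.00026898436512197595 depthT [ 0.4618 -0.1228  0.0037]
ring2 [ 0.458  -0.3144  0.0049] 0.00019569854909456637 depthT [ 0.4568 -0.3172 -0.0002]
mark [0.6421 0.066  0.1002] 0.00021045746000435052 depthT [0.6414 0.0647 0.1034]
blue [ 0.6109 -0.2316  0.0121] 0.004336298557242127 depthT [ 0.6103 -0.2348  0.0001]
ring plane .0055 [ 0.4601 -0.1232  0.011 ]
ring plane .0055 [ 0.4578 -0.3127  0.011 ]
  side [ 0.4598 -0.1287  0.011 ]
  side [ 0.4571 -0.317   0.011 ]
punch T 147 0.011228541024505878 [ 0.4598 -0.2005]
((465.3363037109375, -203.54876708984375), (55.26792907714844, 94.76983642578125), 64.2259750366211)
punch S 235 0.011811854086241191 [ 0.4608 -0.2046]
((462.5841369628906, -204.09500122070312), (14.648730278015137, 83.2139663696289), 66.62660217285156)
ring T 53 0.009746837210386605 [ 0.4603 -0.1287  0.0113]
ring T 54 0.010062480367425741 [ 0.4613 -0.3096  0.0112]
ring S 75 0.010440008485983143 [ 0.4607 -0.1259  0.0097]
ring S 104 0.010741062768863607 [ 0.4582 -0.3167  0.0103]
head T 181 z 0.16934709677441862 [617.2 261.2] [30.  36.9] 89.66
head S 104 z 0.16872123178887016 [617.8 258.4] [32.5 37.3] 86.9
rulerT 931 z 0.09800674525507813 [645.1 155.7] [297.5  23.4] 88.3
rulerS 578 z 0.09806116607790039 [666.  180.1] [344.8 132.9] 63.23
whiteT 244 z 0.029358095215204827 [494.4 100.9] [117.7 119.5] 88.47
whiteS 424 z 0.028000457092737185 [495.1  97.7] [123.9 120. ] 88.56
blueT 382 z 0.03382581639952731 [ 607.9 -229.7] [151.8 111.7] 75.8
blueS 729 z 0.03366572389115707 [ 608.6 -231.2] [151.7 110.5] 75.98
lensT 947 z 0.11728607290322879 [499.4 264.4] [85.7 84.7] 44.05
bench z 0.00025879369596404356 0.0003189617430340297
trayfloor white z 0.0039909994599520715 blue 0.004240595874987152
```

Run:
```python
from h import *
T=load("top0.npz");S=load("side0.npz")
for n,c,box in (("T",T,(398,238,420,276)),("S",S,(274,304,324,324))):
    x0,y0,x1,y1=box; sub=c["img"][y0:y1,x0:x1].astype(int)
    d=sub[...,0]-sub[...,2]   # bench is warm, steel neutral
    g=sub.mean(-1)
    m=np.zeros((400,640),np.uint8); m[y0:y1,x0:x1]=((d<14)&(g>75))*255
    a,ce,k=blobs(m)[0]; px=np.argwhere(k)[:,::-1]
    W=np.array([plane(c,p,.012 if n=="T" else .009)[:2] for p in px])*1000
    vx,vy,cx,cy=cv2.fitLine(W.astype(np.float32),cv2.DIST_L2,0,.01,.01).ravel()
    t=(W-[cx,cy])@[vx,vy]; print(n,a,"ang",np.degrees(np.arctan2(vy,vx)),"c",cx,cy,"ends",[cx+vx*t.min(),cy+vy*t.min()],[cx+vx*t.max(),cy+vy*t.max()],t.max()-t.min(), cv2.minAreaRect(W.astype(np.float32)))
    print(cv2.minAreaRect(px.astype(np.float32)))
```

```text
T 32 ang -29.942266 c 480.3633 -205.88591 ends [np.float64(454.97544441126774), np.float64(-191.26230536401883)] [np.float64(498.9646787914178), np.float64(-216.60043890198494)] 50.76488738228411 ((477.2897033691406, -203.40968322753906), (9.370330810546875, 50.4556884765625), 56.776939392089844)
((409.40673828125, 249.44558715820312), (3.455115795135498, 18.211336135864258), 30.256441116333008)
S 8 ang -18.226877 c 456.0869 -205.19524 ends [np.float64(450.00783827891564), np.float64(-203.19337720244764)] [np.float64(462.1932295959013), np.float64(-207.20606534597331)] 12.829085470924518 ((456.3757629394531, -204.35733032226562), (2.363187789916992, 12.82911205291748), 71.87553405761719)
((296.0, 313.5), (6.0, 1.0), -0.0)
```

Run:
```python
from h import *
for n,f,box in (("T","top0.npz",(393,234,424,278)),("S","side0.npz",(270,300,328,328))):
    c=load(f); v,u=np.mgrid[:400,:640]; z=c["range_z"]; K=c["mtx"]
    C=np.stack([(u-K[0,2])/K[0,0]*z,(v-K[1,2])/K[1,1]*z,z],-1)@rot(c).T+c["position"]
    m=np.zeros((400,640),np.uint8); x0,y0,x1,y1=box; m[y0:y1,x0:x1]=((C[y0:y1,x0:x1,2]>.005)&(C[y0:y1,x0:x1,2]<.03))*255
    a,ce,k=blobs(m)[0]; W=C[k][:,:2]*1000
    vx,vy,cx,cy=cv2.fitLine(W.astype(np.float32),cv2.DIST_HUBER,0,.01,.01).ravel(); s=np.sign(vx); vx*=s;vy*=s
    t=(W-[cx,cy])@[vx,vy]; d=(W-[cx,cy])@[-vy,vx]
    print(n,a,ce,"ang",np.degrees(np.arctan2(vy,vx)),"ends",np.round([cx+vx*t.min(),cy+vy*t.min(),cx+vx*t.max(),cy+vy*t.max()],1),"len",t.max()-t.min(),"wid",np.percentile(d,[5,95]), "z",np.median(C[k][:,2]))
```

```text
T 142 [408.78 256.14] ang -23.049458 ends [ 421.1 -184.5  501.5 -218.7] len 87.44900921120865 wid [-5.9208305   5.43576516] z 0.011313870671590287
S 245 [297.93 312.55] ang -22.326208 ends [ 423.4 -190.2  500.3 -221.8] len 83.05903980491492 wid [-4.35220974  7.15603701] z 0.011721125957167011
```

Request:
{"op": "carry_out", "data": {"targets": [{"linear": [140,225,-60],"delta_rot": [0,0,-0.656],"hand": -0.3},{"linear": [140,225,-60],"delta_rot": [0,0,-0.656],"hand": -0.3},{"linear": [140,225,-60],"delta_rot": [0,0,-0.656],"hand": -0.3},{"linear": [140,225,-60],"delta_rot": [0,0,-0.656],"hand": -0.3},{"linear": [140,225,-60],"delta_rot": [0,0,-0.656],"hand": -0.3}], "newtons": 40}}

```text
clock: 0.72
eef_pos: [0.3139, -0.4237, 0.1836]
tool_rot: [-0.001, 0.981, -0.195, -0.001]
force: [-0.4, -0.5, 0.0]
opening: 0.0552
grip_force: 0.0
```

Request:
{"op": "carry_out", "data": {"targets": [{"linear": [142,222,-90],"delta_rot": [0,0,0],"hand": -0.3},{"linear": [142,222,-90],"delta_rot": [0,0,0],"hand": -0.3},{"linear": [142,222,-90],"delta_rot": [0,0,0],"hand": -0.3},{"linear": [142,222,-90],"delta_rot": [0,0,0],"hand": -0.3},{"linear": [142,222,-90],"delta_rot": [0,0,0],"hand": -0.3}]}}

```text
clock: 1.35
eef_pos: [0.456, -0.2033, 0.0941]
tool_rot: [-0.0, 0.981, -0.195, -0.001]
force: [0.6, -0.2, 0.4]
opening: 0.0554
grip_force: 0.0
```

```bash
cat > st.py <<'E'
from cell import monitor
import numpy as np
o=monitor.get_obs(); q=o["tool_rot"]
print(o["clock"],np.round(o["eef_pos"]*1000,1),"psi",np.degrees(2*np.arctan2(q[2],q[1])).round(1),"F",np.round(o["force"],1),"op",round(o["opening"]*1000,1),"grip",round(o["grip_force"],1))
E
python3 st.py
```

```text
1.35 [ 456.  -203.3   94.1] psi -22.5 F [ 0.6 -0.2  0.4] op 55.4 grip 0.0
```

Request:
{"op": "carry_out", "data": {"targets": [{"linear": [0,1,-50],"delta_rot": [0,0,0],"hand": -0.3},{"linear": [0,1,-77],"delta_rot": [0,0,0],"hand": -0.3},{"linear": [0,1,-77],"delta_rot": [0,0,0],"hand": -0.3},{"linear": [0,1,-77],"delta_rot": [0,0,0],"hand": 0.9},{"linear": [0,1,-77],"delta_rot": [0,0,0],"hand": 0.9}]}}

```text
clock: 1.98
eef_pos: [0.4568, -0.2055, 0.02]
tool_rot: [0.0, 0.98, -0.197, 0.002]
force: [0.3, 0.1, 0.6]
opening: 0.0197
grip_force: 0.6
```

Request:
{"op": "carry_out", "data": {"targets": [{"linear": [0,0,0],"delta_rot": [0,0,0],"hand": 0.9},{"linear": [0,0,0],"delta_rot": [0,0,0],"hand": 0.9}]}}

```text
clock: 2.22
eef_pos: [0.4569, -0.2053, 0.0201]
tool_rot: [0.001, 0.98, -0.197, 0.002]
force: [-0.4, -0.1, 6.6]
opening: 0.0104
grip_force: 40.7
```

Request:
{"op": "carry_out", "data": {"targets": [{"linear": [0,0,40],"delta_rot": [0,0,0],"hand": 0.9},{"linear": [0,0,80],"delta_rot": [0,0,0],"hand": 0.9},{"linear": [50,-8,90],"delta_rot": [0,0,0.5],"hand": 0.9},{"linear": [100,-16,90],"delta_rot": [0,0,0.5],"hand": 0.9},{"linear": [152,-25,90],"delta_rot": [0,0,0.5],"hand": 0.9}]}}

```text
clock: 2.85
eef_pos: [0.6088, -0.2296, 0.1091]
tool_rot: [0.0, 0.999, 0.054, 0.0]
force: [-0.1, -0.4, 0.4]
opening: 0.0106
grip_force: 39.9
```

Request:
{"op": "carry_out", "data": {"targets": [{"linear": [0,0,0],"delta_rot": [0,0,0.9],"hand": 0.9},{"linear": [0,0,0],"delta_rot": [0,0,0.9],"hand": 0.9},{"linear": [0,0,0],"delta_rot": [0,0,0.9],"hand": 0.9},{"linear": [0,0,0],"delta_rot": [0,0,0.9],"hand": 0.9},{"linear": [0,0,0],"delta_rot": [0,0,0.9],"hand": 0.9}]}}

```text
clock: 3.48
eef_pos: [0.6071, -0.2293, 0.1082]
tool_rot: [-0.0, 0.875, 0.483, -0.0]
force: [0.2, 0.2, -2.0]
opening: 0.01
grip_force: 39.9
```

```bash
python3 st.py
```

```text
3.475 [ 607.1 -229.3  108.2] psi 57.8 F [ 0.2  0.2 -2. ] op 10.0 grip 39.9
```

Request:
{"op": "carry_out", "data": {"targets": [{"linear": [0,0,-20],"delta_rot": [0,0,0.18],"hand": 0.9},{"linear": [0,0,-50],"delta_rot": [0,0,0.31],"hand": 0.9},{"linear": [0,0,-81],"delta_rot": [0,0,0.31],"hand": 0.9},{"linear": [0,0,-81],"delta_rot": [0,0,0.31],"hand": 0.9},{"linear": [0,0,-81],"delta_rot": [0,0,0.31],"hand": 0.9}]}}

```text
clock: 4.1
eef_pos: [0.6074, -0.2294, 0.0279]
tool_rot: [-0.0, 0.792, 0.611, -0.0]
force: [0.6, -0.2, -0.4]
opening: 0.0104
grip_force: 42.1
```

Request:
{"op": "carry_out", "data": {"targets": [{"linear": [0,0,0],"delta_rot": [0,0,0],"hand": 0.2},{"linear": [0,0,0],"delta_rot": [0,0,0],"hand": 0.2},{"linear": [0,0,0],"delta_rot": [0,0,0],"hand": 0.2},{"linear": [0,0,50],"delta_rot": [0,0,0],"hand": 0.1},{"linear": [0,0,90],"delta_rot": [0,0,0],"hand": 0}]}}

```text
clock: 4.72
eef_pos: [0.6074, -0.2293, 0.1185]
tool_rot: [-0.0, 0.792, 0.611, -0.0]
force: [0.9, -0.3, 0.6]
opening: 0.0428
grip_force: 0.0
```

```bash
python3 st.py
```

```text
4.725 [ 607.4 -229.3  118.5] psi 75.3 F [ 0.9 -0.3  0.6] op 42.8 grip 0.0
```

Request:
{"op": "carry_out", "data": {"targets": [{"linear": [-50,-28,-5],"delta_rot": [0,0,0.12],"hand": -0.3},{"linear": [-100,-57,-15],"delta_rot": [0,0,0.228],"hand": -0.3},{"linear": [-149,-85,-35],"delta_rot": [0,0,0.228],"hand": -0.3},{"linear": [-149,-85,-60],"delta_rot": [0,0,0.228],"hand": -0.3},{"linear": [-149,-85,-60],"delta_rot": [0,0,0.228],"hand": -0.3}]}}

```text
clock: 5.35
eef_pos: [0.4562, -0.3136, 0.0556]
tool_rot: [-0.002, 0.718, 0.696, -0.0]
force: [-0.3, 0.4, -0.4]
opening: 0.0556
grip_force: 0.0
```

```bash
python3 st.py
python3 - <<'E'
from h import *
from cell import vision
c=vision.camera("top"); s=vision.camera("side")
a=c["img"][165:285,360:480]; b=s["img"][255:385,270:420]
cv2.imwrite("pics/p1.png",np.hstack([cv2.resize(a,(390,390)),cv2.resize(b,(400,390))])[:,:,::-1])
E
```

```text
5.35 [ 456.2 -313.6   55.6] psi 88.3 F [-0.3  0.4 -0.4] op 55.6 grip 0.0
```

View pics/p1.png

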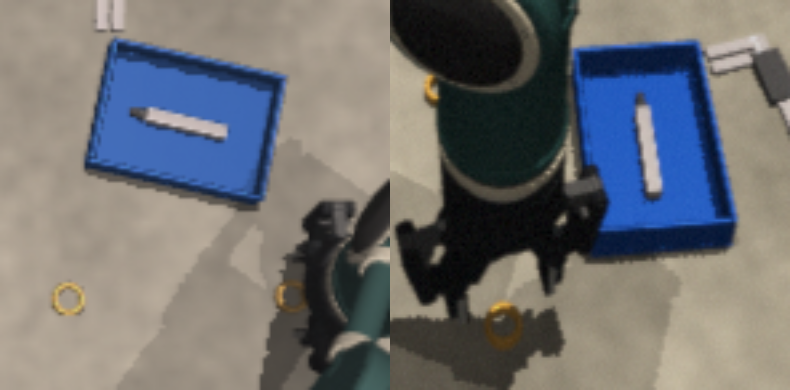

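The punch lies flat in the blue tray (left crop about (180,122)). The open gripper stands over ring 2 (right crop (503,325)), with the ring between the fingers.

Request:
{"op": "carry_out", "data": {"targets": [{"linear": [2,-1,-36],"delta_rot": [0,0,0],"hand": -0.3},{"linear": [2,-1,-36],"delta_rot": [0,0,0],"hand": -0.3},{"linear": [2,-1,-36],"delta_rot": [0,0,0],"hand": 0.7},{"linear": [2,-1,-36],"delta_rot": [0,0,0],"hand": 0.7},{"linear": [2,-1,-36],"delta_rot": [0,0,0],"hand": 0.7}]}}

```text
clock: 6.08
eef_pos: [0.4618, -0.316, 0.0232]
tool_rot: [0.001, 0.717, 0.697, 0.0]
force: [0.1, 1.1, 6.6]
opening: 0.0236
grip_force: 39.2
```

Request:
{"op": "carry_out", "data": {"targets": [{"linear": [0,0,0],"delta_rot": [0,0,0],"hand": 0.7},{"linear": [0,0,50],"delta_rot": [0,0,0],"hand": 0.7},{"linear": [0,0,90],"delta_rot": [0,0,0],"hand": 0.7}]}}

```text
clock: 6.45
eef_pos: [0.4604, -0.3155, 0.1128]
tool_rot: [0.0, 0.717, 0.697, -0.0]
force: [1.3, -0.7, -0.8]
opening: 0.0234
grip_force: 39.2
```

```bash
python3 st.py
```

```text
6.45 [ 460.4 -315.5  112.8] psi 88.3 F [ 1.3 -0.7 -0.8] op 23.4 grip 39.2
```

Request:
{"op": "carry_out", "data": {"targets": [{"linear": [17,200,0],"delta_rot": [0,0,0],"hand": 0.7},{"linear": [34,387,0],"delta_rot": [0,0,0],"hand": 0.7},{"linear": [34,387,0],"delta_rot": [0,0,0],"hand": 0.7},{"linear": [34,387,0],"delta_rot": [0,0,0],"hand": 0.7},{"linear": [34,387,0],"delta_rot": [0,0,0],"hand": 0.7}]}}

```text
clock: 7.08
eef_pos: [0.4879, -0.0023, 0.112]
tool_rot: [0.001, 0.717, 0.697, 0.001]
force: [0.5, -1.1, 0.0]
opening: 0.0238
grip_force: 39.2
```

```bash
python3 st.py
python3 - <<'E'
from h import *
from cell import vision,monitor
s=vision.camera("side"); p=proj(s,monitor.get_obs()["eef_pos"]); print(p)
u,v=p.astype(int); cv2.imwrite("pics/p2.png",cv2.resize(s["img"][v-60:v+70,u-80:u+80],None,fx=3,fy=3,interpolation=cv2.INTER_CUBIC)[:,:,::-1])
E
```

```text
7.075 [487.9  -2.3 112. ] psi 88.3 F [ 0.5 -1.1  0. ] op 23.8 grip 39.2
[283.7170196  210.58294223]
```

View pics/p2.png

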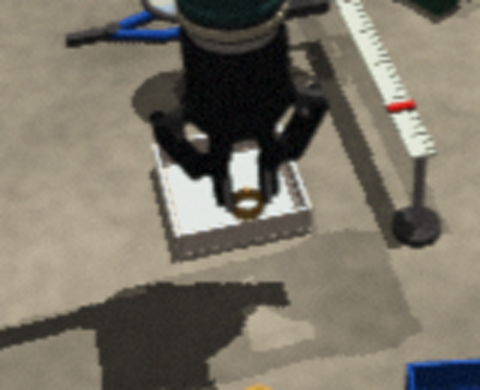

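The ring is held at the fingertips (crop (248,203)), just short of the white tray. I'll carry on and lower it in.

Request:
{"op": "carry_out", "data": {"targets": [{"linear": [6,60,0],"delta_rot": [0,0,0],"hand": 0.7},{"linear": [7,75,-20],"delta_rot": [0,0,0],"hand": 0.7},{"linear": [7,75,-60],"delta_rot": [0,0,0],"hand": 0.7},{"linear": [7,75,-82],"delta_rot": [0,0,0],"hand": 0.7},{"linear": [7,75,-82],"delta_rot": [0,0,0],"hand": 0.7}]}}

```text
clock: 7.75
eef_pos: [0.4933, 0.0707, 0.028]
tool_rot: [-0.001, 0.717, 0.697, -0.001]
force: [1.4, -0.8, -0.7]
opening: 0.0238
grip_force: 60.9
```

Request:
{"op": "carry_out", "data": {"targets": [{"linear": [0,0,0],"delta_rot": [0,0,0],"hand": 0.05},{"linear": [0,0,0],"delta_rot": [0,0,0],"hand": 0.05},{"linear": [0,0,0],"delta_rot": [0,0,0],"hand": 0.05},{"linear": [0,0,40],"delta_rot": [0,0,0],"hand": 0},{"linear": [0,0,80],"delta_rot": [0,0,0],"hand": -0.3}]}}

```text
clock: 8.38
eef_pos: [0.4942, 0.0708, 0.1101]
tool_rot: [-0.0, 0.717, 0.697, -0.0]
force: [1.5, 1.0, 0.6]
opening: 0.0555
grip_force: 0.0
```

```bash
python3 st.py
```

```text
8.375 [494.2  70.8 110.1] psi 88.3 F [1.5 1.  0.6] op 55.5 grip 0.0
```

Request:
{"op": "carry_out", "data": {"targets": [{"linear": [-10,-60,0],"delta_rot": [0,0,0],"hand": -0.3},{"linear": [-21,-121,0],"delta_rot": [0,0,0],"hand": -0.3},{"linear": [-34,-182,0],"delta_rot": [0,0,0],"hand": -0.3},{"linear": [-34,-196,-40],"delta_rot": [0,0,0],"hand": -0.3},{"linear": [-34,-196,-50],"delta_rot": [0,0,0],"hand": -0.3}]}}

```text
clock: 9.0
eef_pos: [0.4588, -0.1257, 0.0577]
tool_rot: [-0.002, 0.718, 0.696, -0.001]
force: [0.7, 0.2, -0.4]
opening: 0.0559
grip_force: 0.0
```

```bash
python3 st.py
python3 - <<'E'
from h import *
from cell import vision
c=vision.camera("top"); s=vision.camera("side")
for n,k,b,lo in (("T",c,(270,222,330,275),15),("S",s,(245,190,310,235),12)):
    for a,ce,m in blobs(mask(k,(lo,100,60),(35,255,255),b))[:3]: print(n,a,ce,plane(k,rect(m)[0],.012))
for a,ce,m in blobs(mask(s,(12,100,60),(35,255,255),(270,265,315,300)))[:3]: print("ring1 S",a,ce,plane(s,rect(m)[0],.007))
a=c["img"][205:285,265:345]; b=s["img"][185:305,240:340]
cv2.imwrite("pics/p3.png",np.hstack([cv2.resize(a,(390,390)),cv2.resize(b,(400,390))])[:,:,::-1])
E
```

```text
9.0 [ 458.8 -125.7   57.7] psi 88.2 F [ 0.7  0.2 -0.4] op 55.9 grip 0.0
T 28 [309.04 246.07] [0.49388331 0.07215327 0.012     ]
ring1 S 97 [288.42 283.98] [ 0.46027057 -0.12596752  0.007     ]
```

View pics/p3.png

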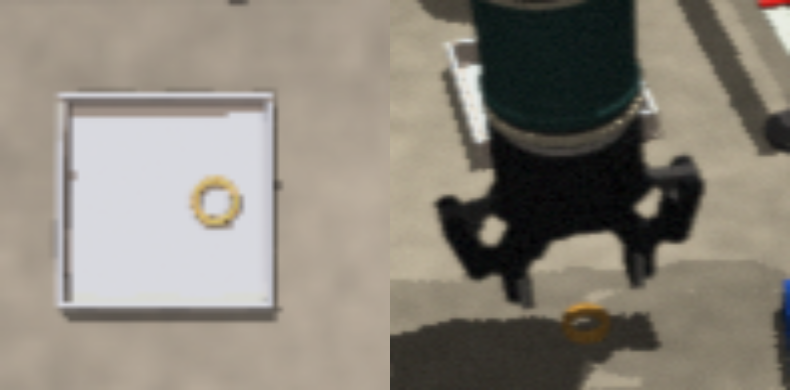

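Ring 2 lies flat in the white tray (left crop (216,202), world (494,72)). The gripper is centred over ring 1.

Request:
{"op": "carry_out", "data": {"targets": [{"linear": [1,0,-36],"delta_rot": [0,0,0],"hand": -0.3},{"linear": [1,0,-36],"delta_rot": [0,0,0],"hand": -0.3},{"linear": [1,0,-36],"delta_rot": [0,0,0],"hand": 0.7},{"linear": [1,0,-36],"delta_rot": [0,0,0],"hand": 0.7},{"linear": [1,0,-36],"delta_rot": [0,0,0],"hand": 0.7}]}}

```text
clock: 9.72
eef_pos: [0.4629, -0.1252, 0.0253]
tool_rot: [0.001, 0.717, 0.697, 0.001]
force: [-0.4, 1.2, 5.3]
opening: 0.0132
grip_force: 2.9
```

Request:
{"op": "carry_out", "data": {"targets": [{"linear": [0,0,0],"delta_rot": [0,0,0],"hand": 0.7},{"linear": [0,0,50],"delta_rot": [0,0,0],"hand": 0.7},{"linear": [0,0,90],"delta_rot": [0,0,0],"hand": 0.7},{"linear": [10,60,90],"delta_rot": [0,0,0],"hand": 0.7},{"linear": [20,120,90],"delta_rot": [0,0,0],"hand": 0.7}]}}

```text
clock: 10.35
eef_pos: [0.4835, -0.0044, 0.1161]
tool_rot: [0.002, 0.718, 0.696, 0.002]
force: [1.1, 0.5, 0.0]
opening: 0.0131
grip_force: 0.0
```

```bash
python3 st.py
```

```text
10.35 [483.5  -4.4 116.1] psi 88.2 F [1.1 0.5 0. ] op 13.1 grip 0.0
```

Ring 1 slipped out: the grip was too high and took only its upper edge. I'll find it again.

Run:
```python
from h import *
from cell import vision
c=vision.camera("top"); s=vision.camera("side"); U={}
for n,k,b,lo in (("T",c,(335,215,460,300),15),("S",s,(250,240,330,380),12)):
    for a,ce,m in blobs(mask(k,(lo,100,60),(35,255,255),b))[:3]: U[n]=rect(m)[0]; print(n,a,ce,rect(m),plane(k,rect(m)[0],.006))
print(tri(c,U["T"],s,U["S"]))
# fingertip: lowest points near gripper
v,u=np.mgrid[:400,:640]; z=s["range_z"]; K=s["mtx"]
C=np.stack([(u-K[0,2])/K[0,0]*z,(v-K[1,2])/K[1,1]*z,z],-1)@rot(s).T+s["position"]
m=(abs(C[...,0]-.4835)<.06)&(abs(C[...,1]+.0044)<.03)&(C[...,2]>.06)&(C[...,2]<.2)&(z>0)
P=C[m]; print("lowest finger z",np.percentile(P[:,2],[0,1,3,5]))
```

```text
T 20 [383.6 255.6] ((383.39996337890625, 255.79998779296875), (8.202439308166504, 3.6769556999206543), 81.8698959350586) [ 0.46199686 -0.13191439  0.006     ]
S 103 [289.16 283.72] ((289.2500305175781, 283.7500305175781), (11.31370735168457, 12.020814895629883), 45.0) [ 0.46220671 -0.12517223  0.006     ]
(array([ 0.46140417, -0.13071186,  0.01419687]), np.float64(0.0005511553258221241))
lowest finger z [0.10339378 0.10833131 0.11294003 0.11707574]
```

Request:
{"op": "carry_out", "data": {"targets": [{"linear": [-10,-60,0],"delta_rot": [0,0,0],"hand": -0.3},{"linear": [-21,-121,0],"delta_rot": [0,0,0],"hand": -0.3},{"linear": [-21,-121,-50],"delta_rot": [0,0,0],"hand": -0.3},{"linear": [-21,-121,-60],"delta_rot": [0,0,0],"hand": -0.3},{"linear": [-21,-121,-60],"delta_rot": [0,0,0],"hand": -0.3}]}}

```text
clock: 11.08
eef_pos: [0.46, -0.1257, 0.0531]
tool_rot: [-0.001, 0.717, 0.697, -0.0]
force: [0.8, -0.4, 0.7]
opening: 0.0552
grip_force: 0.0
```

```bash
python3 st.py
```

```text
11.075 [ 460.  -125.7   53.1] psi 88.4 F [ 0.8 -0.4  0.7] op 55.2 grip 0.0
```

Request:
{"op": "carry_out", "data": {"targets": [{"linear": [2,0,-40],"delta_rot": [0,0,0],"hand": -0.3},{"linear": [2,0,-40],"delta_rot": [0,0,0],"hand": -0.3},{"linear": [2,0,-40],"delta_rot": [0,0,0],"hand": 0.55},{"linear": [2,0,-40],"delta_rot": [0,0,0],"hand": 0.55},{"linear": [2,0,-40],"delta_rot": [0,0,0],"hand": 0.55}]}}

```text
clock: 11.7
eef_pos: [0.4644, -0.1263, 0.0154]
tool_rot: [0.001, 0.717, 0.697, 0.001]
force: [-0.5, 2.4, 6.7]
opening: 0.0252
grip_force: 39.7
```

Request:
{"op": "carry_out", "data": {"targets": [{"linear": [0,0,0],"delta_rot": [0,0,0],"hand": 0.55},{"linear": [0,0,50],"delta_rot": [0,0,0],"hand": 0.55},{"linear": [0,0,95],"delta_rot": [0,0,0],"hand": 0.55}]}}

```text
clock: 12.08
eef_pos: [0.4626, -0.126, 0.1099]
tool_rot: [0.0, 0.717, 0.697, -0.0]
force: [0.1, -0.6, -0.1]
opening: 0.0255
grip_force: 39.7
```

```bash
python3 st.py
```

```text
12.075 [ 462.6 -126.   109.9] psi 88.3 F [ 0.1 -0.6 -0.1] op 25.5 grip 39.7
```

Request:
{"op": "carry_out", "data": {"targets": [{"linear": [32,253,0],"delta_rot": [0,0,0],"hand": 0.55},{"linear": [32,253,0],"delta_rot": [0,0,0],"hand": 0.55},{"linear": [32,253,0],"delta_rot": [0,0,0],"hand": 0.55},{"linear": [32,253,0],"delta_rot": [0,0,0],"hand": 0.55},{"linear": [32,253,0],"delta_rot": [0,0,0],"hand": 0.55}]}}

```text
clock: 12.7
eef_pos: [0.4954, 0.1308, 0.1095]
tool_rot: [0.0, 0.715, 0.699, 0.001]
force: [0.0, -0.3, -0.3]
opening: 0.0251
grip_force: 39.7
```

```bash
python3 st.py
```

```text
12.7 [495.4 130.8 109.5] psi 88.7 F [ 0.  -0.3 -0.3] op 25.1 grip 39.7
```

Request:
{"op": "carry_out", "data": {"targets": [{"linear": [0,-1,-50],"delta_rot": [0,0,0],"hand": 0.55},{"linear": [0,-1,-88],"delta_rot": [0,0,0],"hand": 0.55},{"linear": [0,-1,-88],"delta_rot": [0,0,0],"hand": 0.55},{"linear": [0,-1,-88],"delta_rot": [0,0,0],"hand": 0.05},{"linear": [0,-1,-88],"delta_rot": [0,0,0],"hand": 0.05}]}}

```text
clock: 13.32
eef_pos: [0.4949, 0.1255, 0.0208]
tool_rot: [0.0, 0.717, 0.697, 0.0]
force: [-0.8, 0.5, 0.4]
opening: 0.0402
grip_force: 0.0
```

Request:
{"op": "carry_out", "data": {"targets": [{"linear": [0,0,0],"delta_rot": [0,0,0],"hand": 0.05},{"linear": [0,0,50],"delta_rot": [0,0,0],"hand": 0.05},{"linear": [0,0,110],"delta_rot": [0,0,0],"hand": -0.5},{"linear": [0,0,170],"delta_rot": [0,0,0],"hand": -0.5},{"linear": [0,0,220],"delta_rot": [0,0,0],"hand": -0.5}]}}

```text
clock: 13.95
eef_pos: [0.4949, 0.126, 0.2433]
tool_rot: [0.001, 0.717, 0.697, 0.001]
force: [0.6, -0.5, -0.6]
opening: 0.064
grip_force: 0.0
```

```bash
python3 st.py
python3 - <<'E'
from h import *
from cell import vision
c=vision.camera("top"); s=vision.camera("side")
for n,k,b,lo in (("T",c,(270,222,330,275),15),("S",s,(245,190,310,235),12)):
    for a,ce,m in blobs(mask(k,(lo,100,60),(35,255,255),b))[:3]: print(n,a,ce,plane(k,rect(m)[0],.012))
E
```

```text
13.95 [494.9 126.  243.3] psi 88.3 F [ 0.6 -0.5 -0.6] op 64.0 grip 0.0
T 11 [291.45 249.27] [0.4855655  0.12038441 0.012     ]
S 55 [277.16 206.58] [0.49314258 0.1224021  0.012     ]
S 48 [281.31 218.9 ] [0.49388479 0.07420927 0.012     ]
```

Request:
{"op": "carry_out", "data": {"targets": [{"linear": [60,67,0],"delta_rot": [0,0,0],"hand": -0.5},{"linear": [120,134,0],"delta_rot": [0,0,0],"hand": -0.5},{"linear": [120,134,0],"delta_rot": [0,0,0],"hand": -0.5},{"linear": [120,134,0],"delta_rot": [0,0,0],"hand": -0.5},{"linear": [120,134,-20],"delta_rot": [0,0,0],"hand": -0.5}]}}

```text
clock: 14.68
eef_pos: [0.6152, 0.2601, 0.2206]
tool_rot: [0.001, 0.717, 0.697, 0.001]
force: [-0.2, -1.3, 0.1]
opening: 0.0641
grip_force: 0.0
```

```bash
python3 st.py
python3 - <<'E'
from h import *
from cell import vision
s=vision.camera("side"); c=vision.camera("top")
a=s["img"][60:240,220:400]; b=c["img"][150:280,190:340]
cv2.imwrite("pics/p4.png",np.hstack([cv2.resize(a,(400,400),interpolation=cv2.INTER_CUBIC),cv2.resize(b,(400,400),interpolation=cv2.INTER_CUBIC)])[:,:,::-1])
print(proj(s,[.6135,.2605,.17]),proj(s,[.6365,.2605,.145]))
E
```

```text
14.675 [615.2 260.1 220.6] psi 88.4 F [-0.2 -1.3  0.1] op 64.1 grip 0.0
[303.64736277 124.80082402] [311.52859634 131.01143826]
```

View pics/p4.png

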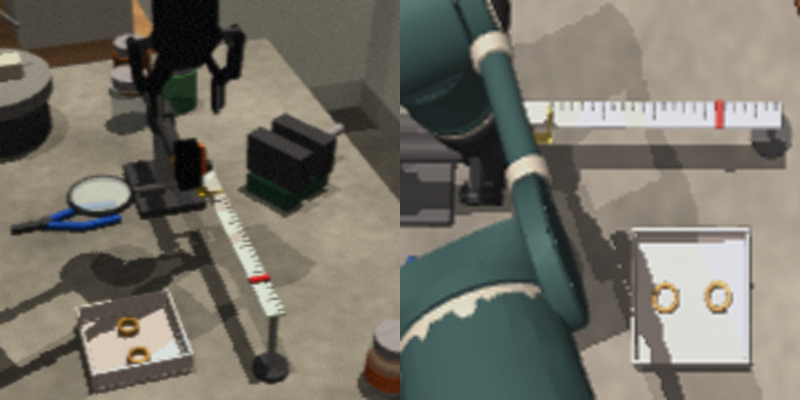

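Both rings are in the white tray. The gripper is centred over the head: its top is at left crop (188,145), as predicted, with the orange button to the right of it.

Request:
{"op": "carry_out", "data": {"targets": [{"linear": [0,0,-40],"delta_rot": [0,0,0],"hand": -0.5},{"linear": [0,0,-79],"delta_rot": [0,0,0],"hand": -0.5},{"linear": [0,0,-79],"delta_rot": [0,0,0],"hand": -0.5},{"linear": [0,0,-79],"delta_rot": [0,0,0],"hand": 0.6},{"linear": [0,0,-79],"delta_rot": [0,0,0],"hand": 0.6}], "newtons": 40}}

```text
clock: 15.4
eef_pos: [0.6141, 0.26, 0.1448]
tool_rot: [-0.001, 0.717, 0.697, -0.0]
force: [-11.4, -3.8, 6.8]
opening: 0.0298
grip_force: 41.1
```

Request:
{"op": "carry_out", "data": {"targets": [{"linear": [0,0,0],"delta_rot": [0,0,0],"hand": 0.6},{"linear": [0,0,0],"delta_rot": [0,0,0],"hand": 0.6},{"linear": [0,0,0],"delta_rot": [0,0,0],"hand": 0.6}]}}

```text
clock: 15.78
eef_pos: [0.6142, 0.26, 0.1448]
tool_rot: [0.0, 0.717, 0.697, 0.0]
force: [-8.5, -2.8, 6.6]
opening: 0.0297
grip_force: 42.4
```

```bash
python3 st.py
```

```text
15.775 [614.2 260.  144.8] psi 88.4 F [-8.5 -2.8  6.6] op 29.7 grip 42.4
```

Request:
{"op": "carry_out", "data": {"targets": [{"linear": [-2,-25,0],"delta_rot": [0,0,0],"hand": 0.6},{"linear": [-3,-55,0],"delta_rot": [0,0,0],"hand": 0.6},{"linear": [-4,-85,0],"delta_rot": [0,0,0],"hand": 0.6},{"linear": [-5,-115,0],"delta_rot": [0,0,0],"hand": 0.6},{"linear": [-6,-145,0],"delta_rot": [0,0,0],"hand": 0.6}]}}

```text
clock: 16.4
eef_pos: [0.6102, 0.1161, 0.1448]
tool_rot: [0.0, 0.717, 0.697, 0.003]
force: [-0.1, 6.1, 2.0]
opening: 0.0293
grip_force: 43.5
```

Request:
{"op": "carry_out", "data": {"targets": [{"linear": [0,-10,0],"delta_rot": [0,0,0],"hand": 0.6},{"linear": [0,-10,0],"delta_rot": [0,0,0],"hand": 0.6},{"linear": [0,-10,0],"delta_rot": [0,0,0],"hand": 0.6}]}}

```text
clock: 16.77
eef_pos: [0.6099, 0.1063, 0.1448]
tool_rot: [0.0, 0.717, 0.697, 0.002]
force: [-3.7, 3.2, 7.1]
opening: 0.0294
grip_force: 43.7
```

```bash
cat > pm.py <<'E'
from h import *
from cell import vision
s=vision.camera("side"); c=vision.camera("top")
for n,k,bm in (("T",c,(285,170,335,205)),("S",s,(300,150,365,220))):
    b=bm
    for nm,lo,hi,z in (("mark",(0,150,60),(8,255,255),.102),("yel",(22,120,70),(36,255,255),.110)):
        for a,ce,m in blobs(mask(k,lo,hi,b),3)[:2]:
            W=np.array([plane(k,p[::-1],z) for p in np.argwhere(m)])*1000
            print(n,nm,a,ce,W[:,:2].mean(0).round(1),"x",W[:,0].min().round(1),W[:,0].max().round(1),"y",W[:,1].min().round(1),W[:,1].max().round(1))
a=s["img"][140:230,280:380]; b=c["img"][160:250,270:345]
cv2.imwrite("pics/%s.png"%__import__("sys").argv[1],np.hstack([cv2.resize(x,(400,400),interpolation=cv2.INTER_CUBIC) for x in (a,b)])[:,:,::-1])
E
python3 st.py; python3 pm.py p5
```

```text
16.775 [609.9 106.3 144.8] psi 88.3 F [-3.7  3.2  7.1] op 29.4 grip 43.7
T mark 5 [309.4 189.2] [635.8  66.4] x 633.7 639.0 y 64.9 67.5
S mark 20 [335.95 184.95] [641.4  64.3] x 630.3 652.7 y 60.4 68.6
S yel 31 [328.68 179.55] [627.2  81.5] x 616.3 646.1 y 75.0 91.1
```

View pics/p5.png

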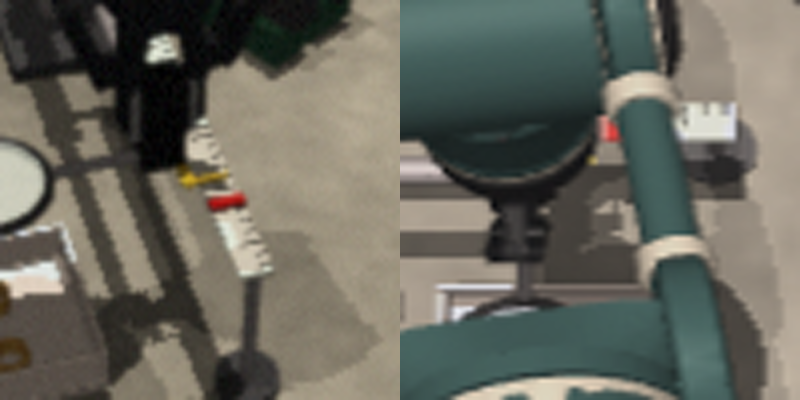

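The boom slides with the head. The pointer, at left crop (215,178), is just short of the mark at (227,201). I'll measure the remaining gap with only the cross-bar of the pointer.

```bash
cat > gap.py <<'E'
from h import *
from cell import vision
s=vision.camera("side")
import sys
ds=np.array([-.029,-.9996,0])
def prof(lo,hi,z,xr):
    m=mask(s,lo,hi,(300,150,365,220)); W=np.array([plane(s,p[::-1],z) for p in np.argwhere(m)])
    k=(W[:,0]>xr[0])&(W[:,0]<xr[1]); t=W[k]@ds; return k.sum(),t.mean()*1000,t.min()*1000,t.max()*1000
a=prof((22,90,60),(38,255,255),.110,(.634,.652)); b=prof((0,120,60),(9,255,255),.1015,(.630,.655))
print("yellow",np.round(a,1),"mark",np.round(b,1),"gap mm",round(b[1]-a[1],1))
E
python3 gap.py
```

```text
yellow [   9.   -98.4 -101.8  -94.2] mark [ 26.  -83.4 -89.1 -77.3] gap mm 15.0
```

Run:
```python
from h import *
import gap
d=np.array([-.029,-.9996,0])
for n,f,by,bm in (("T","top0.npz",(233,178,262,202),(290,170,330,200)),("S","side0.npz",(295,130,335,160),(310,160,360,215))):
    c=load(f)
    for nm,lo,hi,z,b in (("yel",(22,90,60),(38,255,255),.1115 if n=="T" else .11,by),("mark",(0,120,60),(9,255,255),.102 if n=="T" else .1015,bm)):
        m=mask(c,lo,hi,b); px=np.argwhere(m)[:,::-1]; W=np.array([plane(c,p,z) for p in px]); t=W@d*1000
        print(n,nm); 
        for x in range(600,666,6):
            k=(W[:,0]*1000>=x)&(W[:,0]*1000<x+6)
            if k.any(): print("  x",x,k.sum(),t[k].mean().round(1),t[k].min().round(1),t[k].max().round(1))
s=gap.s; m=mask(s,(22,90,60),(38,255,255),(300,150,365,220)); W=np.array([plane(s,p[::-1],.11) for p in np.argwhere(m)]); t=W@d*1000
print("now S")
for x in range(600,666,6):
    k=(W[:,0]*1000>=x)&(W[:,0]*1000<x+6)
    if k.any(): print("  x",x,k.sum(),t[k].mean().round(1),t[k].min().round(1),t[k].max().round(1))
```

```text
yellow [  11.   -97.8 -101.8  -93.5] mark [ 26.  -83.4 -89.1 -77.3] gap mm 14.4
T yel
  x 618 14 -256.0 -263.7 -248.2
  x 624 15 -256.8 -266.5 -248.3
  x 630 6 -255.8 -269.1 -248.5
  x 636 3 -248.7 -248.8 -248.6
  x 642 2 -248.9 -248.9 -248.8
T mark
  x 630 4 -84.6 -85.9 -83.3
  x 636 6 -84.6 -85.9 -83.3
  x 642 5 -85.4 -88.6 -83.3
  x 648 6 -86.0 -88.6 -83.4
S yel
  x 618 7 -256.1 -263.0 -247.2
  x 624 10 -256.2 -267.0 -245.7
  x 630 8 -256.4 -265.5 -248.8
  x 636 3 -250.9 -252.8 -248.0
  x 642 2 -250.8 -251.2 -250.4
  x 648 2 -252.0 -254.4 -249.7
S mark
  x 630 5 -83.2 -86.0 -80.9
  x 636 7 -83.9 -88.4 -79.5
  x 642 6 -83.6 -86.9 -78.8
  x 648 5 -83.8 -88.6 -80.3
  x 654 3 -83.6 -87.8 -79.6
now S
  x 612 5 -100.7 -109.0 -92.3
  x 618 12 -103.0 -112.1 -94.6
  x 624 7 -97.7 -102.3 -93.2
  x 630 3 -99.1 -100.8 -96.3
  x 636 5 -97.0 -99.4 -94.2
  x 642 6 -98.4 -101.8 -93.5
```

Request:
{"op": "carry_out", "data": {"targets": [{"linear": [0,-6,0],"delta_rot": [0,0,0],"hand": 0.6},{"linear": [0,-11.5,0],"delta_rot": [0,0,0],"hand": 0.6},{"linear": [0,-11.5,0],"delta_rot": [0,0,0],"hand": 0.6},{"linear": [0,-11.5,0],"delta_rot": [0,0,0],"hand": 0.6}]}}

```text
clock: 17.48
eef_pos: [0.6096, 0.0951, 0.1448]
tool_rot: [0.0, 0.717, 0.697, 0.002]
force: [-5.4, 4.0, 7.0]
opening: 0.0298
grip_force: 43.4
```

```bash
python3 st.py; python3 gap.py
python3 - <<'E'
from h import *
from cell import vision
s=vision.camera("side"); c=vision.camera("top")
cv2.imwrite("pics/p6.png",np.hstack([cv2.resize(s["img"][165:205,310:360],(500,400),interpolation=cv2.INTER_CUBIC),cv2.resize(c["img"][170:220,285:320],(280,400),interpolation=cv2.INTER_CUBIC)])[:,:,::-1])
# lens centre vs tray (boom y)
for k,n in ((s,"S"),):
    v,u=np.mgrid[:400,:640]; z=k["range_z"]; K=k["mtx"]
    C=np.stack([(u-K[0,2])/K[0,0]*z,(v-K[1,2])/K[1,1]*z,z],-1)@rot(k).T+k["position"]
    m=(abs(C[...,0]-.495)<.06)&(abs(C[...,1]-.1)<.08)&(C[...,2]>.105)&(C[...,2]<.12)
    r=cv2.minAreaRect((C[m][:,:2]*1000).astype(np.float32)); print("lens",m.sum(),r,cv2.minEnclosingCircle((C[m][:,:2]*1000).astype(np.float32)))
E
```

```text
17.475 [609.6  95.1 144.8] psi 88.3 F [-5.4  4.   7. ] op 29.8 grip 43.4
yellow [  9.  -86.9 -89.7 -82.9] mark [ 25.  -83.4 -89.1 -77.3] gap mm 3.5
lens 666 ((495.13427734375, 96.8451156616211), (86.57626342773438, 84.59405517578125), 41.53181076049805) ((502.86297607421875, 98.58089447021484), 51.05318069458008)
```

View pics/p6.png

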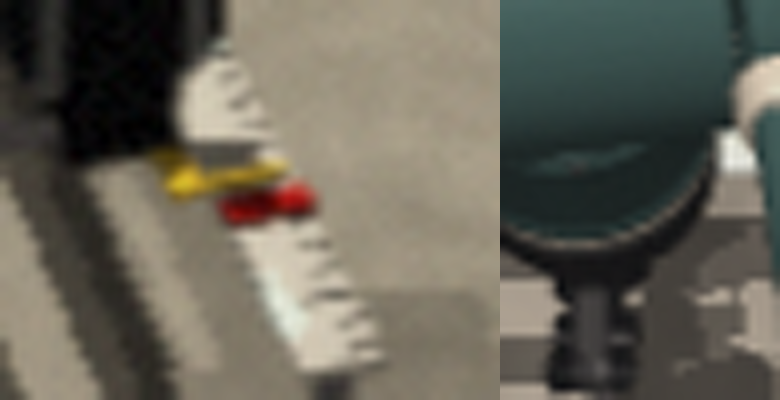

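The pointer stands over the mark within about 1 mm once parallax is allowed for: the direct side view says 1.7 mm short, the top view and the lens over the tray say about 1 mm past. I'll make a small final nudge and hand in.

Request:
{"op": "carry_out", "data": {"targets": [{"linear": [0,-0.6,0],"delta_rot": [0,0,0],"hand": 0.6},{"linear": [0,-0.6,0],"delta_rot": [0,0,0],"hand": 0.6},{"linear": [0,-0.6,0],"delta_rot": [0,0,0],"hand": 0.6}]}}

```text
clock: 18.0
eef_pos: [0.6096, 0.0947, 0.1448]
tool_rot: [0.0, 0.717, 0.697, 0.002]
force: [-5.5, 4.5, 8.8]
opening: 0.0297
grip_force: 43.5
```

```bash
python3 st.py; python3 gap.py; python3 -c "
from cell import job; print(job.hand_in())"
```

```text
18.0 [609.6  94.7 144.8] psi 88.3 F [-5.5  4.5  8.8] op 29.7 grip 43.5
yellow [  6.  -87.  -89.  -85.2] mark [ 27.  -83.2 -89.1 -77.3] gap mm 3.8
the job is handed in; nothing more can be done
None
```

The job is handed in at 18 s: both rings are in the white tray, the punch is in the blue tray, and the boom is held with its button squeezed and its pointer over the red mark to within about 2 mm by my camera measurements; ring 1 slipped on the first grasp and went in on the second.

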